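# Open the short child-resistant tablet bottle

### The job

Open the shorter of the two white child-resistant tablet bottles on the desk: press its cap down hard and, while keeping it pressed, turn it about a quarter turn anticlockwise as seen from above, then let go so that the cap springs back up, open. Leave the taller bottle closed.

Things in the scene. Friction and masses are not known exactly. Their poses are not given: they have to be found in the camera images.
- short_bottle_cap (a point): Centre of the cap's top face on the shorter bottle, 106 mm above the desk; z up. White bottle, 60 mm wide, paper label, upright on a black rubber foot 80 mm wide stuck to the desk: it cannot slide or turn. Cap: ribbed white cylinder, 48 mm wide over the ribs (46 between), 30 mm high, small grey bar on top; a 10 mm gap below it, then the shoulder. To be opened.
- short_bottle_press (a joint): How far the shorter bottle's cap is pressed down, in m: 0 = up, 0.008 = against its bottom stop. A spring resists with about 11 N at the start, 15 N at 5 mm and 18 N at 8 mm, and pushes the cap up again when it is let go.
- short_bottle_turn (a joint): Turn of the shorter bottle's cap in rad: 0 = closed, growing anticlockwise seen from above, end stop at 1.6. A lug stops it at about 0.1 unless the cap is pressed down 5 mm or more (the whole way is best); beyond about 0.95 it is past the lock, rises when let go and stays turned. While pressed it turns easily (0.06 N m).
- tall_bottle_cap (a point): Centre of the cap's top face on the taller bottle, 151 mm above the desk; z up. White bottle, 60 mm wide, paper label, upright on a black rubber foot 80 mm wide stuck to the desk: it cannot slide or turn. Cap: ribbed white cylinder, 48 mm wide over the ribs (46 between), 30 mm high, small grey bar on top; a 10 mm gap below it, then the shoulder. Leave closed.
- tall_bottle_turn (a joint): Turn of the taller bottle's cap in rad: 0 = closed, as it must stay.
Things that resemble listed ones, but are neither listed nor needed, are in the scene too. Leave any yellow look-alike of the part that bears short_bottle_cap alone.

How it is judged:
On the way, in this order (a step that is already met when the one before it is completed fails the run):
1. the shorter bottle's cap is pressed down at least 4 mm while still closed (value of joint short_bottle_press above 0.004 m and value of joint short_bottle_turn below 0.35 rad), for 0.05 s.
2. the shorter bottle's cap is turned open by 1.05 rad or more (value of joint short_bottle_turn above 1.05 rad), for 0.1 s.
At the end, for the whole second after the job is handed in: The shorter bottle's cap is turned open by at least 1.05 rad (60 degrees), has sprung back up to within 2 mm and is at rest; the taller bottle's cap is still closed (turned less than 0.2 rad) (value of joint short_bottle_turn above 1.05 rad and value of joint short_bottle_press below 0.002 m and velocity of joint short_bottle_turn between -0.1 and 0.1 rad/s and value of joint tall_bottle_turn below 0.2 rad); the robot touches nothing.
It fails at once if the taller bottle's cap is turned by more than 0.2 rad (value of joint tall_bottle_turn above 0.2 rad).
It also fails if it takes over 32 s, if anything falls off the work surface, if the arm or the gripper's body presses on something with over 40 N, if the wrist force passes 120 N, or if a joint passes its speed limit or range.

### The arm

A 7-joint arm with a two-finger parallel gripper is mounted at the origin on the work surface; the furniture and walls round the work are solid. World frame = base frame: x ahead of the robot, y to its left, z up, the work surface at z = 0. Lengths are in m, angles in rad, forces in N, time in s.
With the tool pointing down it reaches from about 0.35 to 0.9 m from the base axis. Payload 8.1 kg.
Tool frame: the origin (TCP) lies midway between the tips of the shut fingers; the grasp point (between the pads) lies arm.grasp_offset behind it (arm.grasp_offset is the distance from the TCP to the grasp point, in m); z points along the fingers, y is the line along which they close (so a half turn about z gives the same grasp; the last joint's range is limited). The gripper opens to 92 mm and grips with 3 to 60 N. Pads are 19 mm wide; open, the fingers measure 130 mm over their backs; the gripper's body (75 mm by 190 mm) begins 47 mm behind the grasp point.
Start: joints at [1.149, 0.434, 0.025, 1.573, -0.012, 1.134, -0.075], TCP at [0.196, -0.594, 0.188] pointing down, gripper open.
Joint ranges: [-2.62, 2.62], [-0.44, 2.09], [-1.27, 1.32], [0.08, 2.57], [-1.32, 4.46], [0.12, 2], [-2.74, 2.74]. Speed limits (rad/s): [2.22, 2.22, 3.01, 3.01, 3.14, 3.14, 3.14].

### API

Orientations are given as a rotation vector (axis times angle).
In Python, from cell import observe, imaging, arm gives the robot as it stands.
- The arm moves only by the tool apply_moves, never from a script. Its argument "commands" is a list of rows, each a list of 5 numbers: the opening in per cent of the stroke, from 0 (shut) to 100 (fully open), then the shift along the world's x, y, z in units of 0.06 m (1.0 is 0.06 m), then the turn about the world's z in units of 0.5 rad (1.0 is 0.5 rad). A call has 1 to 12 rows; each row shifts and turns the commanded pose from where the row before left it; what a row does not reach is not made up. A row lasts 1/8 s, in which the tool goes at most 62.5 mm and 10.7 degrees, less where a joint would pass 70% of its speed; a pose out of reach is approached as far as the arm can. A call with a number of a shift or a turn outside -1 to 1 is refused whole. A call with a gripper value outside its range is refused whole. The fingers move at their own pace and stop on an object; "newtons" is the grip in N (left out, the last holds). Time passes only in rows, so rows that do not move let the fingers close. It gives the time, the measured TCP pose, the force, the opening and the grip force at its end, in the units of the state.
- observe(): the state, without advancing time (a new reading comes with each control period).
- imaging.get_image(name): name is "scene" or "top" or "wrist"; returns (picture, depth): 384x512x3 uint8, red, green, blue; 384x512 float32, m along the optical axis (not along the pixel's ray), 0 where there is no reading.
- imaging.camera_params(name): a dict with "camera_matrix" (3x3 intrinsics, pixels), "origin" and "rotation" of the camera in the world; the wrist camera has in their place "tool_from_camera" (4x4, takes a point from camera to tool coordinates, whose origin is the TCP and whose axes are the flange's). Camera axes: x right, y up, looking along -z (the intrinsics and any distortion apply to the point x, -y, -z); pixel columns grow to the right and rows downward; lengths in m; the calibration is good to about 2 mm. The wrist camera is an equidistant fisheye: a pixel r from the principal point sees the ray r / f radians off the axis. A picture is of the moment at which its call begins: read the wrist's pose just before it. camera_params takes no time and is no camera call.
- arm.sign_off(): hands the job in; it is judged then, once.
The state is a dict: "clock": time; "joints": joint angles; "dq": joint speeds; "joint_efforts": joint torques, N m; "position": TCP position; "ee_rot": TCP orientation; "force": force on the tool from outside, world axes, zero at the start; "ft_torque": the same for the moment, N m; "width": opening from 0.0 (shut) to 1.0 (fully open); "gripper_force": force on a finger pad.
Only numpy, scipy, OpenCV 4.12 (cv2) and the standard library are available. Lean on these libraries where they do the work, as an engineer would, in place of code of your own. Each camera call takes 0.05 s, during which the arm holds its last target. There are 200 camera calls.

## Working session

There is one attempt and no reset: what is moved stays moved. The work goes in short steps, Python scripts to look and compute and a tool call to move; the robot and the scene stay as the last step left them, time stands still between calls to the robot, and variables do not carry over. Pictures are saved under pics/ and viewed, at most 10 in all, crops included, and the job is handed in when it is done.

Besides the shell and the picture viewer there is one more tool, called after "Call:" as a command line: name --pt "numbers of a row" for each row, then --argument value for the rest. apply_moves: Moves the arm, as the interface text tells. Its arguments: {"type":"object","properties":{"commands":{"type":"array"},"newtons":{"type":"number"}},"required":["commands"]}

```bash
mkdir -p pics
cat > h.py <<'E'
import numpy as np, cv2
from cell import observe, imaging, arm
def world(name,d=None):
    p=imaging.camera_params(name);K=np.array(p["camera_matrix"]);o=np.array(p["origin"]);R=np.array(p["rotation"])
    return p,K,o,R
def pts(name,depth):
    p,K,o,R=world(name)
    v,u=np.mgrid[:depth.shape[0],:depth.shape[1]]
    c=np.stack([(u-K[0,2])/K[0,0]*depth,-(v-K[1,2])/K[1,1]*depth,-depth],-1)
    return c@R.T+o
E
python3 - <<'E'
from h import *
s=observe();print(s);print(arm.grasp_offset)
ims=[]
for n in("scene","top"):
    im,d=imaging.get_image(n);np.savez(n+".npz",im=im,d=d);ims.append(im)
    print(n,imaging.camera_params(n))
cv2.imwrite("pics/top.png",cv2.resize(ims[1],(800,600))[...,::-1]);cv2.imwrite("pics/scene.png",cv2.resize(ims[0],(800,600))[...,::-1])
E
```

```text
{'clock': 0.0, 'joints': array([ 1.14940247,  0.43522136,  0.02496135,  1.57406737, -0.01159701,
        1.1339921 , -0.07507557]), 'dq': array([-0.00092137, -0.00059716,  0.00031206, -0.00023463,  0.00154811,
        0.00125881, -0.00056998]), 'joint_efforts': array([-4.00571316e-04, -6.67846298e+01,  9.85026062e-01, -3.14454961e+01,
       -6.04950730e-02,  4.27916273e-02,  2.06413902e-04]), 'position': array([ 0.19566197, -0.59299994,  0.18715738]), 'ee_rot': array([-3.10029880e+00, -4.98353459e-01,  5.97306174e-04]), 'force': array([-0.0082235 , -0.51564974,  0.25464873]), 'ft_torque': array([ 1.46294155e-02, -1.79781256e-02, -5.48571023e-06]), 'gripper_force': 0.0, 'width': 0.9994790697205835}
0.0188
scene {'camera_matrix': array([[378.04360675,   0.        , 253.9711137 ],
       [  0.        , 378.04360675, 191.94738502],
       [  0.        ,   0.        ,   1.        ]]), 'origin': array([-0.29525217,  0.6767655 ,  0.66653757]), 'rotation': array([ 0.47688912, -1.264845  , -2.12964795])}
top {'camera_matrix': array([[371.31522311,   0.        , 257.38797777],
       [  0.        , 371.31522311, 189.00947859],
       [  0.        ,   0.        ,   1.        ]]), 'origin': array([ 0.256344  , -0.07530546,  1.13863395]), 'rotation': array([ 0.05117921, -0.04246166, -1.55035123])}
```

View pics/top.png

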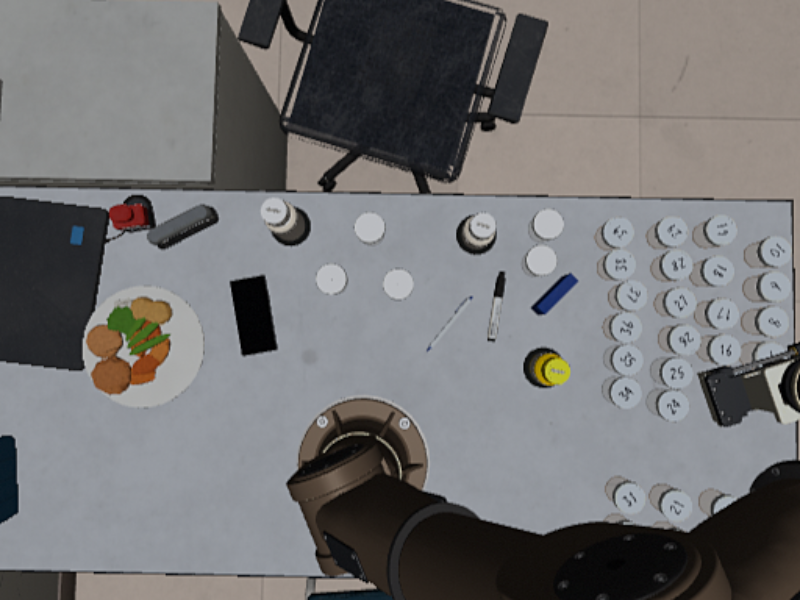

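View pics/scene.png

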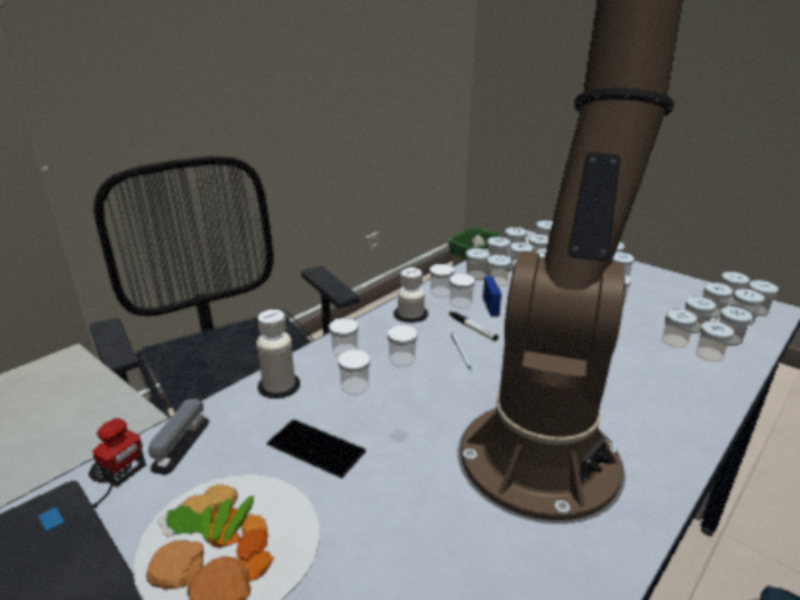

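Candidates in the top view (800x600 view pixels):
- White capped bottle on a black foot at (481,226). It is short in the scene view, at (411,285).
- White capped bottle on a black foot at (275,210). It is taller in the scene view, at (271,330).
- Yellow look-alike at (555,370).
- White-lidded jars at (369,227), (331,279), (398,284), (547,224), (541,260) and the numbered rows. These have no black foot.

I choose (481,226) and will check its height.

```bash
sed -i 's/R=np.array(p\["rotation"\])/R=cv2.Rodrigues(np.array(p["rotation"]))[0]/' h.py
python3 - <<'E'
from h import *
z=np.load("top.npz");im,d=z["im"],z["d"];P=pts("top",d)
for nm,(u,v) in dict(short=(308,145),tall=(176,134),yellow=(356,237)).items():
    w=P[v-30:v+30,u-30:u+30].reshape(-1,3);h=np.percentile(w[:,2],99.5)
    m=w[(w[:,2]>h-.008)];print(nm,h,len(m),m.mean(0),(m.min(0)+m.max(0))/2,np.ptp(m,0))
p,K,o,R=world("top")
def ray(u,v,zz):
    r=R@np.array([(u-K[0,2])/K[0,0],-(v-K[1,2])/K[1,1],-1]);return o+r*(zz-o[2])/r[2]
# contour of short cap: depth mask
m=(np.abs(P[...,2]-.106)<.01).astype(np.uint8)
n,l,st,c=cv2.connectedComponentsWithStats(m)
for i in range(1,n):
    if st[i,4]>100: print(st[i],c[i],ray(*c[i],.106))
print("objects >.04 within 0.16 of short cap done below")
c0=ray(308,145,.106)
q=P[(np.hypot(P[...,0]-c0[0],P[...,1]-c0[1])<.16)&(np.hypot(P[...,0]-c0[0],P[...,1]-c0[1])>.06)]
print(q[:,2].max())
a=im[115:185,255:355];b=np.load("scene.npz")["im"][160:230,220:320]
cv2.imwrite("pics/c.png",cv2.resize(np.vstack([a,b]),(400,560),interpolation=2)[...,::-1])
E
```

```text
short 0.11028016349019523 214 [ 0.43481199 -0.20212226  0.16916479] [ 0.36182041 -0.15468615  0.62045935] [0.21095283 0.15876138 1.03634919]
tall 0.15574030624187218 236 [0.44683177 0.14438474 0.19803389] [0.36749325 0.05093173 0.6433138 ] [0.22229849 0.25247439 0.9906403 ]
yellow 1.1386339512290606 20 [ 0.256344   -0.07530546  1.13863395] [ 0.256344   -0.07530546  1.13863395] [0. 0. 0.]
[169 129  22  21 127] [182.4015748  142.27559055] [0.44544871 0.14438279 0.106     ]
[301 137  17  17 220] [308.59090909 144.57272727] [ 0.44573497 -0.2099865   0.106     ]
[347 229  18  18 234] [355.97863248 237.3974359 ] [ 0.18966779 -0.34376719  0.106     ]
objects >.04 within 0.16 of short cap done below
0.07065635024577377
```

View pics/c.png

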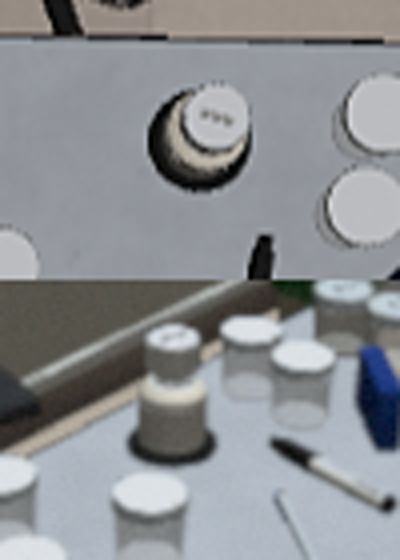

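The crop shows the white ribbed cap with its grey bar at about (215,118). The bottle stands on its black foot with its top at about 0.106–0.110 m, so it is the short bottle, at about (0.446, -0.210). Next I'll hover over it.

Call:
apply_moves --pt "100 0 0 0.3 0" --pt "100 0.42 0.64 0 0" --pt "100 0.42 0.64 0 0" --pt "100 0.42 0.64 0 0" --pt "100 0.42 0.64 0 0" --pt "100 0.42 0.64 0 0" --pt "100 0.42 0.64 0 0" --pt "100 0.42 0.64 0 0" --pt "100 0.42 0.64 0 0" --pt "100 0.42 0.64 0 0" --pt "100 0.38 0.62 0 0" --newtons 50

```text
clock: 1.48
position: [0.446, -0.2093, 0.2058]
ee_rot: [-3.102, -0.499, 0.0]
force: [0.4, -0.7, 0.1]
width: 0.997
gripper_force: 0.0
```

Run:
```python
from h import *
s=observe();print(s["clock"],s["position"],s["ee_rot"],s["joints"])
im,d=imaging.get_image("wrist");p=imaging.camera_params("wrist");print(p)
K=np.array(p["camera_matrix"]);T=np.array(p["tool_from_camera"]);R=cv2.Rodrigues(s["ee_rot"])[0]
def proj(X):
    c=T[:3,:3].T@(R.T@(X-s["position"])-T[:3,3]);x,y,zz=c[0],-c[1],-c[2]
    th=np.arctan2(np.hypot(x,y),zz);ph=np.arctan2(y,x);return K[0,2]+K[0,0]*th*np.cos(ph),K[1,2]+K[1,1]*th*np.sin(ph)
print(proj(np.array([.446,-.210,.106])))
v,u=np.mgrid[:384,:512];a=(u-K[0,2])/K[0,0];b=(v-K[1,2])/K[1,1];th=np.hypot(a,b)+1e-9
t=np.tan(th)/th;C=np.stack([a*t*d,-b*t*d,-d],-1)
W=(C@T[:3,:3].T+T[:3,3])@R.T+s["position"]
m=((abs(W[...,2]-.106)<.012)&(np.hypot(W[...,0]-.446,W[...,1]+.21)<.06)&(d>0))
q=W[m];print(len(q),np.median(q,0))
t=q[q[:,2]>np.percentile(q[:,2],50)-.003];
(c,r)=cv2.minEnclosingCircle(t[:,:2].astype(np.float32));print(c,r,(t.max(0)+t.min(0))/2,np.ptp(t,0))
for e in [proj(np.array([.446,-.210,.106]))]: cv2.circle(im,tuple(int(round(k)) for k in e),3,(255,0,0),1)
cv2.imwrite("pics/w.png",im[...,::-1])
```

```text
1.475 [ 0.44597079 -0.2092594   0.20575122] [-3.10161776e+00 -4.98826649e-01  4.34279932e-04] [ 0.508384    0.21807128 -0.21373333  1.84674711  0.0520054   1.08244691
 -0.97673678]
{'camera_matrix': array([[297.31863964,   0.        , 256.50933092],
       [  0.        , 297.31863964, 189.23796838],
       [  0.        ,   0.        ,   1.        ]]), 'tool_from_camera': array([[ 4.04098900e-04,  9.64391190e-01,  2.64479619e-01,
         7.14300994e-02],
       [ 9.99999878e-01, -3.14575742e-04, -3.80841356e-04,
        -1.23474011e-03],
       [-2.84081176e-04,  2.64479741e-01, -9.64391200e-01,
        -1.95921187e-01],
       [ 0.00000000e+00,  0.00000000e+00,  0.00000000e+00,
         1.00000000e+00]])}
(np.float64(258.3178500728347), np.float64(180.304669780931))
1593 [ 0.44909877 -0.2111448   0.10536104]
(0.44729286432266235, -0.21180404722690582) 0.02317284606397152 [ 0.44776853 -0.21174633  0.10541454] [0.04534411 0.04497962 0.00601225]
```

View pics/w.png

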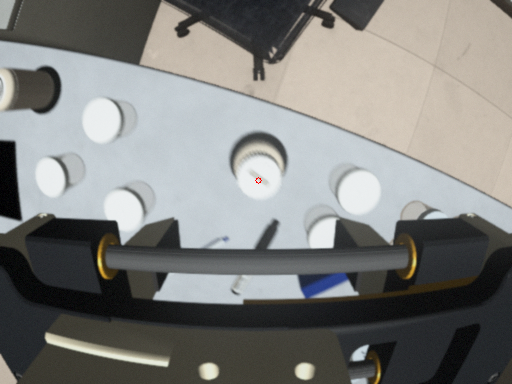

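The cap is centred at (258,180) in the wrist view, with the correction putting it at (0.4475, -0.2115). I'll descend to a TCP height of 0.081 m and grip.

Call:
apply_moves --pt "80 0.03 -0.04 0 0" --pt "80 0 0 -0.7 0" --pt "80 0 0 -0.6 0" --pt "80 0 0 -0.4 0" --pt "80 0 0 -0.38 0" --pt "80 0 0 0 0" --pt "0 0 0 0 0" --pt "0 0 0 0 0" --pt "0 0 0 0 0" --pt "0 0 0 0 0" --pt "0 0 0 0 0" --pt "0 0 0 0 0" --newtons 50

```text
clock: 3.02
position: [0.4473, -0.2131, 0.0812]
ee_rot: [3.102, 0.499, 0.0]
force: [0.1, 0.0, -0.2]
width: 0.198
gripper_force: 0.0
```

Run:
```python
from h import *
s=observe();print(s["width"],s["gripper_force"],s["force"],s["ft_torque"])
a=imaging.get_image("wrist")[0];b=imaging.get_image("scene")[0]
cv2.imwrite("pics/x.png",np.hstack([cv2.resize(a[150:350,130:390],(400,308)),cv2.resize(b[110:260,180:375],(400,308))])[...,::-1])
```

```text
0.19766635407317268 0.0 [ 0.08096349  0.04715662 -0.23258229] [-0.00123549  0.01995915  0.02073721]
```

View pics/x.png

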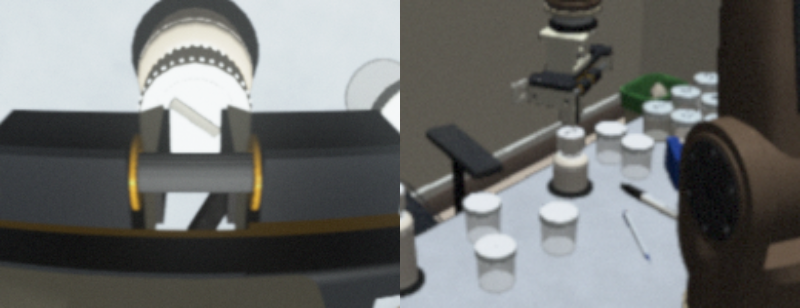

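Run:
```python
from h import *
s=observe();print(s["clock"],s["position"],s["joints"])
im,d=imaging.get_image("scene");P=pts("scene",d)
for v in range(140,200,3):
    r=range(259-12,259+14,2)
    print(v,[tuple((P[v,u]*1000).astype(int)) for u in (252,256,259,262,266)], im[v,259])
a,dw=imaging.get_image("wrist");p=imaging.camera_params("wrist")
K=np.array(p["camera_matrix"]);T=np.array(p["tool_from_camera"]);R=cv2.Rodrigues(s["ee_rot"])[0]
v,u=np.mgrid[:384,:512];x=(u-K[0,2])/K[0,0];y=(v-K[1,2])/K[1,1];th=np.hypot(x,y)+1e-9;t=np.tan(th)/th
W=(np.stack([x*t*dw,-y*t*dw,-dw],-1)@T[:3,:3].T+T[:3,3])@R.T+s["position"]
print(W[225,256],W[205,250],W[170,160])
```

```text
3.125 [ 0.44721484 -0.21308038  0.08110004] [ 0.49591035  0.36430686 -0.20284958  1.99861828  0.10139527  0.78824083
 -1.01764169]
140 [(np.int64(450), np.int64(-159), np.int64(241)), (np.int64(437), np.int64(-163), np.int64(243)), (np.int64(426), np.int64(-165), np.int64(245)), (np.int64(417), np.int64(-168), np.int64(246)), (np.int64(420), np.int64(-192), np.int64(239))] [84 81 75]
143 [(np.int64(450), np.int64(-158), np.int64(231)), (np.int64(435), np.int64(-161), np.int64(234)), (np.int64(425), np.int64(-164), np.int64(236)), (np.int64(417), np.int64(-168), np.int64(237)), (np.int64(414), np.int64(-185), np.int64(232))] [85 82 77]
146 [(np.int64(435), np.int64(-142), np.int64(229)), (np.int64(428), np.int64(-152), np.int64(228)), (np.int64(-295), np.int64(676), np.int64(666)), (np.int64(413), np.int64(-164), np.int64(229)), (np.int64(413), np.int64(-184), np.int64(223))] [54 55 56]
149 [(np.int64(418), np.int64(-123), np.int64(230)), (np.int64(410), np.int64(-132), np.int64(229)), (np.int64(404), np.int64(-140), np.int64(229)), (np.int64(396), np.int64(-144), np.int64(229)), (np.
[... 3589 characters left out ...]
64(-187), np.int64(54)), (np.int64(419), np.int64(-195), np.int64(55))] [127 125 119]
194 [(np.int64(503), np.int64(-218), np.int64(3)), (np.int64(-295), np.int64(676), np.int64(666)), (np.int64(440), np.int64(-183), np.int64(41)), (np.int64(431), np.int64(-188), np.int64(42)), (np.int64(420), np.int64(-196), np.int64(43))] [92 87 82]
197 [(np.int64(487), np.int64(-199), np.int64(4)), (np.int64(451), np.int64(-181), np.int64(26)), (np.int64(439), np.int64(-182), np.int64(30)), (np.int64(429), np.int64(-186), np.int64(32)), (np.int64(423), np.int64(-200), np.int64(28))] [89 84 79]
[ 0.44821665 -0.21119588  0.10601174] [ 0.45927785 -0.20370298  0.1053181 ] [ 0.43087171 -0.11658491 -0.00165214]
```

Run:
```python
from h import *
s=observe();print(s["clock"],s["width"],s["position"])
a,dw=imaging.get_image("wrist");p=imaging.camera_params("wrist")
K=np.array(p["camera_matrix"]);T=np.array(p["tool_from_camera"])
v,u=np.mgrid[:384,:512];x=(u-K[0,2])/K[0,0];y=(v-K[1,2])/K[1,1];th=np.hypot(x,y)+1e-9;t=np.tan(th)/th
Q=np.stack([x*t*dw,-y*t*dw,-dw],-1)@T[:3,:3].T+T[:3,3]
for r in range(200,300,6):
    print(r,[tuple(int(round(k)) for k in Q[r,c]*1000) for c in (210,226,234,245,256,268,276,284,300)])
g=imaging.get_image("scene");P=pts("scene",g[1])
cv2.imwrite("pics/y.png",np.hstack([cv2.resize(a[190:290,200:320],(400,333),interpolation=2),cv2.resize(g[0][130:205,220:310],(400,333),interpolation=2)])[...,::-1])
```

```text
3.225 0.030727044092173184 [ 0.44725564 -0.21311376  0.08110788]
200 [(-16, -47, 81), (14, -21, -14), (17, -15, -23), (17, -8, -24), (17, -1, -24), (18, 6, -24), (17, 11, -24), (16, 16, -20), (-16, 42, 82)]
206 [(-22, -47, 81), (13, -20, -21), (13, -15, -24), (14, -8, -25), (14, -1, -25), (14, 6, -24), (14, 11, -24), (14, 16, -24), (-22, 42, 82)]
212 [(-29, -48, 82), (10, -20, -24), (10, -15, -24), (10, -8, -24), (10, -1, -24), (10, 6, -25), (10, 11, -24), (10, 16, -24), (71, -1, -196)]
218 [(-35, -48, 83), (5, -20, -23), (6, -15, -25), (7, -8, -26), (6, -1, -24), (6, 6, -24), (6, 11, -25), (6, 16, -25), (-35, 43, 83)]
224 [(36, -16, -110), (37, -11, -111), (37, -8, -110), (11, -7, -47), (2, -1, -25), (11, 5, -47), (36, 5, -109), (37, 7, -111), (36, 13, -109)]
230 [(37, -15, -115), (37, -10, -115), (37, -8, -115), (33, -5, -107), (-2, -1, -25), (34, 2, -108), (37, 5, -115), (36, 7, -114), (37, 12, -115)]
236 [(37, -14, -119), (37, -10, -119), (37, -8, -119), (31, -5, -108), (-7, -1, -24), (32, 3, -108), (37, 4, -119), (37, 7, -120), (37, 11, -119)]
242 [(37, -14, -123), (37, -9, -123
[... 736 characters left out ...]
, (29, -7, -127), (28, -4, -125), (26, -1, -121), (29, 2, -126), (30, 4, -128), (30, 6, -127), (29, 11, -127)]
278 [(28, -14, -128), (28, -9, -127), (27, -7, -126), (25, -4, -123), (-105, -2, 82), (26, 2, -125), (28, 4, -128), (28, 6, -128), (28, 11, -128)]
284 [(26, -14, -128), (26, -9, -128), (26, -7, -127), (24, -4, -124), (-114, -2, 83), (23, 2, -123), (26, 4, -127), (26, 6, -127), (26, 11, -128)]
290 [(23, -14, -127), (24, -10, -128), (23, -7, -127), (14, -5, -113), (-122, -2, 82), (14, 3, -114), (24, 4, -128), (24, 6, -128), (24, 11, -128)]
296 [(21, -14, -127), (21, -10, -127), (22, -7, -128), (17, -5, -120), (-120, -2, 68), (22, 2, -128), (23, 4, -129), (22, 6, -127), (22, 11, -129)]
```

View pics/y.png

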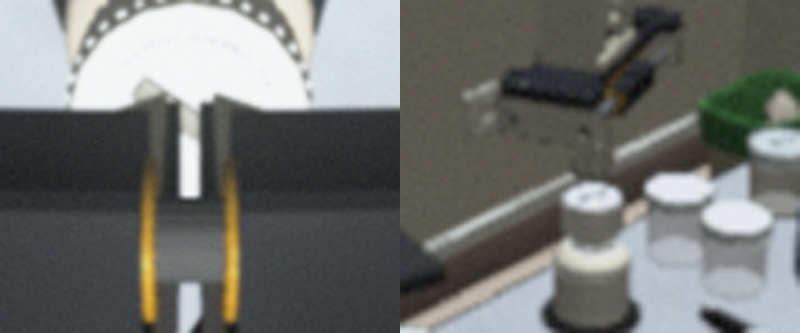

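The fingers closed in air. The scene view shows the real tips at about 0.115 m (crop pixel (592,175)), just above the cap at (592,195), so they sit about 34 mm behind the reported TCP. I'll reopen, go lower and grip.

Call:
apply_moves --pt "85 0 0.025 0 0" --pt "85 0 0 0 0" --pt "85 0 0 0 0" --pt "85 0 0 0 0" --pt "85 0 0 0 0" --pt "85 0 0 0 0" --pt "85 0 0 0 0" --pt "85 0 0 0 0" --pt "85 0 0 -0.2 0" --pt "85 0 0 -0.2 0" --pt "85 0 0 -0.1 0" --pt "85 0 0 0 0"

```text
clock: 4.82
position: [0.4467, -0.2114, 0.0504]
ee_rot: [-3.101, -0.499, 0.002]
force: [0.5, -0.7, 0.5]
width: 0.848
gripper_force: 0.0
```

Run:
```python
from h import *
s=observe();print(s["clock"],s["width"],s["position"],s["force"])
a=imaging.get_image("wrist")[0];g=imaging.get_image("scene")[0]
cv2.imwrite("pics/z.png",np.hstack([cv2.resize(a[170:300,180:336],(400,333),interpolation=2),cv2.resize(g[130:205,220:310],(400,333),interpolation=2)])[...,::-1])
```

```text
4.825 0.8479067569350432 [ 0.44674388 -0.21139812  0.05038624] [ 0.45075421 -0.7026306   0.51992814]
```

View pics/z.png

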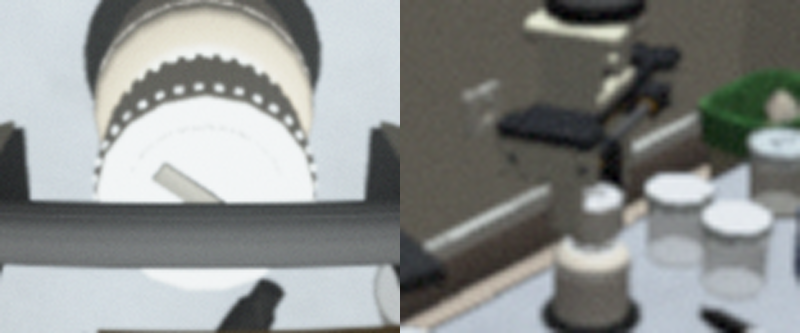

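Both fingers now straddle the cap, with the tips at about 0.088 m (near finger tip at crop (570,238)). Gripping now.

Call:
apply_moves --pt "0 0 0 -0.05 0" --pt "0 0 0 0 0" --pt "0 0 0 0 0" --pt "0 0 0 0 0" --pt "0 0 0 0 0" --pt "0 0 0 0 0" --pt "0 0 0 0 0" --newtons 55

```text
clock: 5.8
position: [0.4479, -0.2128, 0.0484]
ee_rot: [3.1, 0.497, 0.002]
force: [1.3, -5.8, -1.3]
width: 0.487
gripper_force: 55.0
```

Call:
apply_moves --pt "0 0.01 -0.02 -0.06 0" --pt "0 0 0 -0.06 0" --pt "0 0 0 -0.06 0" --pt "0 0 0 -0.04 0" --pt "0 0 0 0 0" --pt "0 0 0 0 0"

```text
clock: 6.55
position: [0.4485, -0.213, 0.0389]
ee_rot: [3.1, 0.498, 0.003]
force: [-15.4, 5.5, 57.3]
width: 0.487
gripper_force: 55.1
```

Call:
apply_moves --pt "0 -0.01 0 0.04 0" --pt "0 0 0 0 0.1" --pt "0 0 0 0 0.2" --pt "0 0 0 0 0.2"

```text
clock: 7.05
position: [0.4483, -0.2129, 0.0393]
ee_rot: [3.012, 0.886, 0.003]
force: [-6.1, 0.8, 23.7]
width: 0.487
gripper_force: 55.0
```

Call:
apply_moves --pt "0 0 0 0 0.3" --pt "0 0 0 0 0.3" --pt "0 0 0 0 0.3" --pt "0 0 0 0 0.3" --pt "0 0 0 0 0.3" --pt "0 0 0 0 0.3" --pt "0 0 0 0 0.3" --pt "0 0 0 0 0.1" --pt "0 0 0 0 0"

```text
clock: 8.18
position: [0.4479, -0.2126, 0.0392]
ee_rot: [2.108, 2.327, -0.0]
force: [-6.4, 1.6, 26.5]
width: 0.488
gripper_force: 55.0
```

Run:
```python
from h import *
s=observe();print({k:np.round(v,3) for k,v in s.items()})
a=imaging.get_image("wrist")[0];g=imaging.get_image("scene")[0]
cv2.imwrite("pics/t.png",np.hstack([cv2.resize(a[170:300,180:336],(400,333),interpolation=2),cv2.resize(g[130:205,220:310],(400,333),interpolation=2)])[...,::-1])
```

```text
{'clock': np.float64(8.175), 'joints': array([ 0.749,  0.476, -0.545,  2.017,  0.361,  0.741,  0.082]), 'dq': array([-0.004, -0.001,  0.007,  0.001, -0.004, -0.001, -0.016]), 'joint_efforts': array([ -0.185, -44.387,  -5.038, -19.562,   0.59 ,  -2.381,   0.321]), 'position': array([ 0.448, -0.213,  0.039]), 'ee_rot': array([ 2.108,  2.327, -0.   ]), 'force': array([-6.427,  1.635, 26.519]), 'ft_torque': array([0.545, 1.36 , 0.039]), 'gripper_force': np.float64(55.035), 'width': np.float64(0.488)}
```

View pics/t.png

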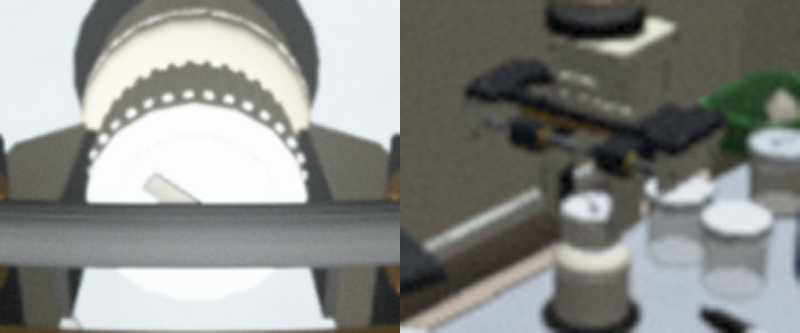

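The bar at crop (170,187) keeps its angle in the wrist frame, so the cap turned with the gripper by about 1.35 rad. Now I'll release and retreat.

Call:
apply_moves --pt "85 0 0 0 0" --pt "85 0 0 0 0" --pt "85 0 0 0 0" --pt "85 0 0 0 0" --pt "85 0 0 0 0" --pt "85 0 0 0.3 0" --pt "85 0 0 0.6 0" --pt "85 0 0 0.8 0" --pt "85 0 0 0.8 0" --pt "85 0 0 0.3 0" --pt "85 0 0 0 0"

```text
clock: 9.65
position: [0.4481, -0.2131, 0.2066]
ee_rot: [2.108, 2.325, 0.001]
force: [-0.9, 0.8, -1.3]
width: 0.85
gripper_force: 0.0
```

Run:
```python
from h import *
s=observe();print(s["clock"],s["width"],s["position"],s["force"])
a,dw=imaging.get_image("wrist");p=imaging.camera_params("wrist")
K=np.array(p["camera_matrix"]);T=np.array(p["tool_from_camera"]);R=cv2.Rodrigues(s["ee_rot"])[0]
v,u=np.mgrid[:384,:512];x=(u-K[0,2])/K[0,0];y=(v-K[1,2])/K[1,1];th=np.hypot(x,y)+1e-9;t=np.tan(th)/th
W=(np.stack([x*t*dw,-y*t*dw,-dw],-1)@T[:3,:3].T+T[:3,3])@R.T+s["position"]
m=(np.hypot(W[...,0]-.4475,W[...,1]+.2115)<.015)&(W[...,2]<.13)
print("cap z",m.sum(),np.median(W[m],0))
b=m&(a.max(-1)<a[m].max(-1).mean()-25)
if b.sum()>5:
    l=cv2.fitLine(W[b][:,:2].astype(np.float32),2,0,.01,.01).ravel();print("bar yaw",b.sum(),np.arctan2(l[1],l[0]))
cv2.imwrite("pics/f.png",cv2.resize(a[100:260,160:360],(500,400),interpolation=2)[...,::-1])
```

```text
9.65 0.850214477435169 [ 0.44809991 -0.21313451  0.20658094] [-0.88528035  0.79702212 -1.32325871]
cap z 649 [ 0.44746558 -0.21119245  0.10579857]
```

View pics/f.png

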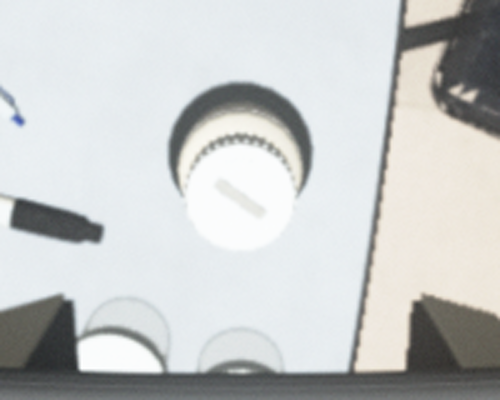

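The bar at (240,198) keeps its wrist-frame angle after the 1.35 rad turn. The cap is back up at 0.106 m, so it is open, and the gripper is clear.

```bash
python3 -c "
from h import *
print(arm.sign_off())"
```

```text
the job is handed in; nothing more can be done
None
```

The short bottle's cap was pressed, turned about 1.35 rad anticlockwise and released; it sprang back up open, the tall bottle was not touched, and the job is handed in (no verdict was returned).

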